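Damp reading on the marked spot of a sink cupboard shelf

TASK

Take a damp reading at the pencilled cross on the shelf. The felt marker was left standing on the cross, so first drop it cap down into its empty well in the wooden peg box; then take the damp meter out of the box and hold it upright with its sprung tip on the middle of the cross, pressing gently so that the tip is pushed in about half way and never hard against its stop. Finish while still holding the meter there in the gripper; leave everything else where it stands.

Things in the scene. Friction and masses are not known exactly. Their poses are not given: they have to be found in the camera images.
- pegbox: Small pine peg box, fixed, 76 mm (its x) by 172 mm (its y) by 65 mm high, origin at the centre of its underside. Flat top with three round wells in a row along y, 56 mm deep: the meter's (20 mm wide, y = -54 mm), a pencil well (11 mm wide, y = 0, too narrow for the marker) and the marker's (23 mm wide, y = +54 mm, empty at first).
- marker_well (a point): centre of the mouth of the marker's well, 23 mm wide, 56 mm deep, on the top of the peg box, 65 mm above the shelf
- cross: Pencilled cross drawn flat on the shelf, two dark lines 56 mm long and 4 mm wide; origin at its middle on the shelf's flat top (z = 0), x and y along the lines. (A pencilled ring 48 mm wide elsewhere on the shelf is another spot, already read.)
- marker: Felt marker, round, 125 mm long, 30 g: black cap 19 mm in diameter and 46 mm long, white barrel 17.6 mm in diameter from 46 to 118 mm, a 12 mm end plug above. It stands upright on its flat cap at the middle of the cross (within 5 mm). Origin at the centre of the cap's flat end, z along the marker towards the barrel.
- meter: Damp meter, about 0.17 kg, upright in its well, its shoulder resting on the box top. Origin at the end of its relaxed tip, z from tip to head. Grey body 26 mm (its x) by 42 mm (its y), z = 50 to 150 mm, flat sides to grip; below it a steel tube 16 mm wide down to z = 27 mm, then the sprung tip, a 14 mm steel ball on a 9 mm stem. Display on its -x face.
- tip_end (a point): outermost point of the meter's ball tip; it moves with the tip
- tip (a joint): how far the meter's sprung tip is pushed into the tube: 0 m relaxed, 0.012 m hard against its stop. The spring starts to give at 2.5 N and needs 5 N at half way (0.006 m) and 7.5 N at the stop.
- caddy: stainless steel bin caddy with a black rim and press-button lid, 192 mm in diameter, 235 mm high; origin at the centre of its underside. Leave alone.
- dustpan: red plastic dustpan lying on the shelf, pan 200 by 220 mm, handle towards its -x, 53 mm high; origin in the middle of the pan's back edge. Leave alone.
- brush: grey hard hand brush lying bristles down, head 150 by 45 mm towards its x, handle 130 mm towards its -x, 50 mm high; origin between head and handle at shelf level. Leave alone.
- bottle: closed green bottle with a twist cap, 72 mm in diameter, 225 mm high; origin at the centre of its underside. Leave alone.
- scourer: scouring sponge 100 by 68 by 34 mm lying on the shelf; origin at the centre of its underside. Leave alone.
- tin: round lidded tin 65 mm in diameter, 40 mm high; origin at the centre of its underside. Leave alone.
There are look-alikes about, which are no part of the job. Leave any pink or purple look-alike of the meter alone. Of the things that look like the marker, take the one that is nearest to the robot's base at the start.

How it is judged:
On the way:
1. the marker stands released in its well of the peg box (horizontal distance between marker and marker_well below 0.012 m and z of marker in the frame of pegbox below 0.02 m and angle between marker's own z axis and vertical below 0.15 rad and contact force between the fingers and marker below 0.05 N), for 0.2 s.
At the end, for the whole second after the job is handed in: Gripper still holds the meter steady: tip on the shelf within 8 mm of the cross's middle, upright within 0.1 rad, tip pushed in 2 to 10 mm (about 3.3 to 6.7 N); marker in its well cap down, cap end under 20 mm above the shelf, upright within 0.15 rad (horizontal distance between marker and marker_well below 0.012 m and z of marker in the frame of pegbox below 0.02 m and angle between marker's own z axis and vertical below 0.15 rad and horizontal distance between tip_end and cross below 0.008 m and angle between meter's own z axis and vertical below 0.1 rad and linear speed of meter below 0.02 m/s and height (world z) of tip_end below 0.003 m and value of joint tip between 0.002 and 0.01 m and contact force between the fingers and meter above 2 N); the arm keeps its last pose, push and grip.
It fails at once if the meter's tip is driven hard against its stop (value of joint tip above 0.0117 m).
It fails at once if a bystander is moved by more than 20 mm (distance of any of caddy, dustpan, brush, bottle, scourer, tin from where it was at the start of the episode above 0.02 m).
It also fails if it takes over 72 s, if anything falls off the work surface, if the arm or the gripper's body presses on something with over 40 N, if the wrist force passes 120 N, or if a joint passes its speed limit or range.

ROBOT

A 7-joint arm with a two-finger parallel gripper is mounted at the origin on the work surface. World frame = base frame: x ahead of the robot, y to its left, z up, the work surface at z = 0. Lengths are in m, angles in rad, forces in N, time in s.
With the tool pointing down it reaches from about 0.425 to 0.825 m from the base axis. Payload 3.6 kg.
Tool frame: the origin (TCP) lies between the finger pads; the fingertips stand 8 mm ahead of it and the grasp point (between the pads) lies 11 mm behind it; z points along the fingers, y is the direction in which the jaws open and shut (so a half turn about z gives the same grasp; the last joint's range is limited). The gripper opens to 85 mm and grips with 20 to 120 N. Pads are 22 mm wide; open, the fingers measure 114 mm over their backs; the gripper's body (76 mm by 85 mm) begins 54 mm behind the grasp point. The pads swing forward as they close: fully open they stand 13 mm farther back than shut.
Start: joints at [1.101, 0.615, -0.013, 1.423, 0.008, 1.103, -0.04], TCP at [0.279, -0.587, 0.218] pointing down, gripper open.
Joint ranges: [-3.12, 3.12], [-0.3, 2.06], [-1.34, 1.32], [0.26, 2.42], [-1.36, 4.5], [0.01, 1.98], [-2.84, 2.84]. Speed limits (rad/s): [2.79, 2.79, 3.14, 3.14, 3.14, 3.14, 3.14].

INTERFACE

Orientations are given as a unit quaternion [w, x, y, z].
In Python, from workcell import r gives the robot as it stands.
- The arm moves only by the tool apply_moves, never from a script. Its argument "plan" is a list that holds one entry, the list of rows, each a list of 6 numbers: the shift along the tool's x, y, z in m, then the turn, a rotation vector about the tool's x, y, z in rad. A call has 1 to 10 rows; each row is the pose to reach, as a shift and turn from the pose measured when the call began, along the tool's axes at that moment; what a row does not reach only later rows make up. A row lasts 1/12 s, in which the tool goes at most 41.7 mm and 7.16 degrees, less where a joint would pass 70% of its speed; a pose out of reach is approached as far as the arm can. A call with a gripper value outside its range is refused whole. "grip" is the closure, from -1 (fully open) to 1 (shut), set as the call begins (left out, the last holds). The fingers move at their own pace and stop on an object; the grip force is fixed at half the most. Time passes only in rows, so rows that repeat a pose let the fingers close. It gives the time, the measured TCP pose, the force and the opening at its end, in the units of the state.
- r.sense(): the state, without advancing time (a new reading comes with each control period).
- r.camera(name): name is "side" or "top"; returns a dict with "color" (400x640x3 uint8, red, green, blue), "z_map" (400x640 float32, m along the optical axis (not along the pixel's ray), 0 where there is no reading), "mtx" (3x3 intrinsics, pixels), "R" (3x3) and "t" (3): a world point X has camera coordinates R X + t. Camera axes: x right, y down, z forward; pixel columns grow to the right and rows downward; lengths in m; the calibration is good to about 2 mm. A picture is of the moment at which its call begins.
- r.close_job(): hands the job in, once; it reports no verdict.
Trained networks look in a picture, given as the dict that the camera call returned (one of the last four; its "shot" number tells which), for a name from the list of things; names that differ only in an ending like _2 or _b are one class to them, and where a whole thing is asked for, a point or a joint stands for the part that bears it (a point fixed in the world has none). Each returns a list of dicts, best first, with "p" (0 to 1); they miss things now and then, are a little off and sometimes report something else, mostly with a low value. They report only what shows in the picture. A call takes as long as a camera call. They do not tell look-alikes from the thing itself.
- r.regions_of(picture, target): "mask" (400x640 bool, what is visible of it) and "xy" ([column, row] in pixels, amid what is visible of it).
The state is a dict: "t": time; "q": joint angles; "qvel": joint speeds; "joint_efforts": joint torques, N m; "position": TCP position; "tool_rot": TCP orientation; "contact_force": force on the tool from outside, world axes, zero at the start; "wrist_torque": the same for the moment, N m; "grip_width": finger opening in m.
Only numpy, scipy, OpenCV 4.12 (cv2) and the standard library are available. Lean on these libraries where they do the work, as an engineer would, in place of code of your own. Each camera call takes 0.05 s, during which the arm holds its last target. There are 200 camera calls.

## Working session

There is one attempt and no reset: what is moved stays moved. The work goes in short steps, Python scripts to look and compute and a tool call to move; the robot and the scene stay as the last step left them, time stands still between calls to the robot, and variables do not carry over. Pictures are saved under pics/ and viewed, about 8 in all and at most 12, crops included, and the job is handed in when it is done.

Besides the shell and the picture viewer there is one more tool, called after ">>>" as name(argument=value, ...) on one line, values as JSON. apply_moves: Moves the arm, as the interface text tells. Its arguments: {"type":"object","properties":{"plan":{"type":"array"},"grip":{"type":"number"}},"required":["plan"]}

```bash
mkdir -p pics; ls; python3 - <<'E'
from workcell import r
import cv2,numpy as np
print(r.sense())
for n in ["side","top"]:
    p=r.camera(n); np.savez(f"{n}0.npz",**p); cv2.imwrite(f"pics/{n}0.png",p["color"][:,:,::-1])
    print(n,p["mtx"].tolist(),p["R"].tolist(),p["t"].tolist())
    for t in ["marker","meter","pegbox","cross"]:
        print(t,[(round(d["p"],2),np.round(d["xy"]).tolist(),int(d["mask"].sum())) for d in r.regions_of(p,t)])
E
```

```text
pics
{'t': 0.0, 'q': array([ 1.10050408,  0.6159354 , -0.01260578,  1.42489757,  0.00805839,
        1.10334748, -0.04038179]), 'qvel': array([ 1.05041674e-03,  1.78798258e-03, -1.89317312e-04,  4.71012165e-05,
        5.50322342e-04, -8.95498339e-05, -1.36125790e-03]), 'joint_efforts': array([-7.65255754e-04, -4.69224429e+01,  2.59201666e-01, -1.71040589e+01,
        1.00069298e-02,  9.44488653e-03, -1.45571636e-05]), 'position': array([ 0.27876697, -0.58632159,  0.2169281 ]), 'tool_rot': array([-1.23773174e-03,  9.75474816e-01,  2.20107411e-01, -2.81652569e-04]), 'contact_force': array([-0.83862095, -0.1868401 , -0.26373861]), 'wrist_torque': array([-3.70051850e-02, -1.91594770e-02,  5.79915922e-05]), 'grip_width': 0.08514186288425296}
side [[381.3537319062945, 0.0, 321.17521646409995], [0.0, 381.3537319062945, 200.76735820318413], [0.0, 0.0, 1.0]] [[-0.7494769536619367, -0.6620279201054239, 0.0018245356970373171], [-0.5109758526084878, 0.5767153013756958, -0.6374191236621075], [0.42093701901905944, -0.478663236691546, -0.7705151081317752]] [0.4237062835736395, 0.3190098169924607, 
[... 167 characters left out ...]
50.0], 1841)]
pegbox [(0.63, [287.0, 248.0], 1938), (0.19, [304.0, 223.0], 452)]
cross []
top [[438.6656574970393, 0.0, 318.87221382600205], [0.0, 438.6656574970393, 195.15861951151643], [0.0, 0.0, 1.0]] [[-0.022012269512851918, -0.9996051165635285, 0.017466279824507817], [-0.9846147174193652, 0.01864634682834797, -0.17374168178977747], [0.17334739176600525, -0.02102200489894808, -0.9846363577879661]] [-0.009658109178812053, 0.5737594554893028, 1.5093420006325715]
marker [(0.63, [375.0, 208.0], 47), (0.46, [369.0, 187.0], 61)]
meter [(0.57, [237.0, 252.0], 123), (0.56, [268.0, 215.0], 150), (0.41, [268.0, 247.0], 147)]
pegbox [(0.56, [254.0, 210.0], 1128)]
cross [(0.47, [318.0, 229.0], 569)]
```

View pics/side0.png

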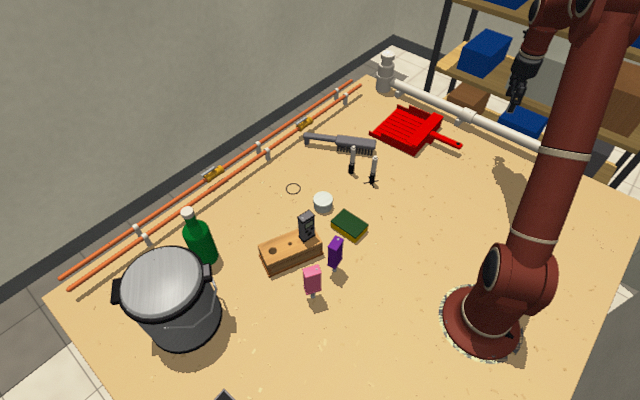

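View pics/top0.png

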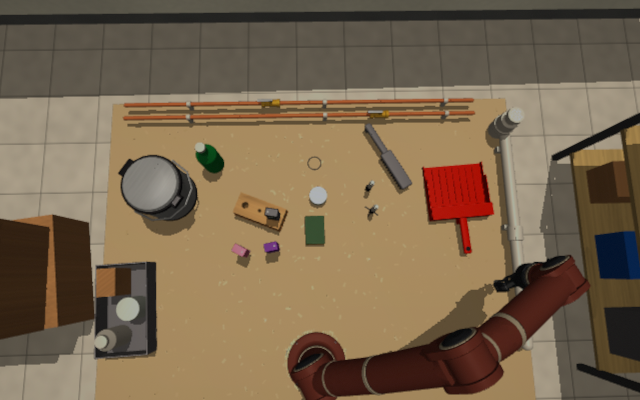

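Side view: two marker-like things at (352,160) and (374,170); the latter has cross lines under its foot, and in the top view it is at (372,210), lower in the image and so nearer the base, against (369,187) for the other. The grey meter is in the box at side (306,226); the purple (335,252) and pink (312,280) ones are look-alikes. I'll confirm this with an enlarged crop and measure.

```bash
cat > h.py <<'E'
import numpy as np,cv2
def cloud(p):
    v,u=np.mgrid[:400,:640]; z=p["z_map"].astype(float)
    K=p["mtx"]; c=np.stack([(u-K[0,2])/K[0,0]*z,(v-K[1,2])/K[1,1]*z,z],-1)
    w=(c-p["t"])@p["R"]; w[z==0]=np.nan; return w
def proj(p,X):
    c=np.atleast_2d(X)@p["R"].T+p["t"]; c=c@p["mtx"].T; return c[:,:2]/c[:,2:]
def ray(p,uv,z):  # pixels -> world at height z
    uv=np.atleast_2d(uv).astype(float); d=np.c_[uv,np.ones(len(uv))]@np.linalg.inv(p["mtx"]).T@p["R"]
    o=-p["R"].T@p["t"]; s=(z-o[2])/d[:,2]; return o+s[:,None]*d
def rectify(p,cx,cy,z,half,s=0.0005):
    "orthophoto on plane z: columns = +x? no: col=-y, row=-x (as top cam)"
    n=int(2*half/s); g=np.arange(n)*s
    X=np.stack(np.broadcast_arrays(cx+half-g[:,None],cy+half-g[None],z*1.0),-1)
    m=proj(p,X.reshape(-1,3)).reshape(n,n,2).astype(np.float32)
    return cv2.remap(p["color"],m[...,0],m[...,1],cv2.INTER_CUBIC)[:,:,::-1]
E
python3 - <<'E'
from h import *
S=np.load("side0.npz");T=np.load("top0.npz")
for n,p in (("side",S),("top",T)):
    w=cloud(p)
    print(n,"table z med",np.nanmedian(w[150:260,250:400,2]))
    b=(w[...,2]>.055)&(w[...,2]<.075)
    lab=cv2.connectedComponents(b.astype(np.uint8))[1]
    guess=ray(p,[(287,240)] if n=="side" else [(254,210)],.065)[0]; print("box guess",guess)
    m=b&(np.hypot(w[...,0]-guess[0],w[...,1]-guess[1])<.12)
    q=w[m][:,:2]; print("top z",np.median(w[m][:,2]),len(q),cv2.minAreaRect(q.astype(np.float32)))
    for uv in ([(352,160),(374,170)] if n=="side" else [(369,187),(372,210)]):
        g=ray(p,uv,.06)[0]; m=(w[...,2]>.02)&(w[...,2]<.14)&(np.hypot(w[...,0]-g[0],w[...,1]-g[1])<.035)
        print("marker",g,w[m].mean(0),m.sum(),"zmax",w[m][:,2].max(),"slices",[np.round(w[m&(abs(w[...,2]-z)<.015)].mean(0),3).tolist() for z in(.035,.065,.095,.115)])
c=lambda im,x0,x1,y0,y1,f:cv2.resize(im[y0:y1,x0:x1,::-1],None,fx=f,fy=f,interpolation=cv2.INTER_CUBIC)
a=c(S["color"],330,400,140,195,5.6);b=c(T["color"],340,410,170,225,5.6)
d=c(S["color"],250,350,200,290,3.92);e=rectify(T,*[0.0]*0,**dict(cx=ray(T,[(258,212)],.065)[0,0],cy=ray(T,[(258,212)],.065)[0,1],z=.065,half=.11,s=.22/308)) if 0 else c(T["color"],225,295,190,245,5.6)
H=308
im=np.vstack([np.hstack([cv2.resize(a,(392,290)),cv2.resize(b,(392,290))]),np.hstack([cv2.resize(d,(392,290)),cv2.resize(e,(392,290))])])
cv2.imwrite("pics/crop1.png",im)
E
```

```text
side table z med -0.00022901607141499443
box guess [0.53214084 0.18748773 0.065     ]
top z 0.06389243668735943 1192 ((0.5184887647628784, 0.18888086080551147), (0.17292794585227966, 0.07845380902290344), 68.08656311035156)
marker [ 0.59997006 -0.20073848  0.06      ] [ 0.59716203 -0.19758267  0.07480387] 126 zmax 0.12794982014207995 slices [[0.597, -0.197, 0.035], [0.597, -0.197, 0.065], [0.596, -0.198, 0.095], [0.598, -0.199, 0.115]]
marker [ 0.51399947 -0.21241266  0.06      ] [ 0.51403102 -0.20700175  0.07627762] 126 zmax 0.1258228945913836 slices [[0.514, -0.205, 0.037], [0.514, -0.207, 0.065], [0.514, -0.207, 0.095], [0.515, -0.209, 0.114]]
top table z med 0.0006985295420565776
box guess [0.52253921 0.20655459 0.065     ]
top z 0.06511748666986811 887 ((0.5200874209403992, 0.18991301953792572), (0.1726912409067154, 0.0765029713511467), 68.24987030029297)
marker [ 0.59778317 -0.19989579  0.06      ] [ 0.59815227 -0.19788998  0.08622513] 53 zmax 0.12738328231004678 slices [[0.597, -0.197, 0.035], [0.597, -0.197, 0.064], [0.596, -0.197, 0.092], [0.6, -0.199, 0.118]]
marker [ 0.51516536 -0.20701927  0.06      ] [ 0.51549584 -0.20739296  0.08873203] 46 zmax 0.13159794621169815 slices [[0.514, -0.205, 0.037], [0.514, -0.206, 0.066], [0.514, -0.206, 0.094], [0.517, -0.209, 0.118]]
```

View pics/crop1.png

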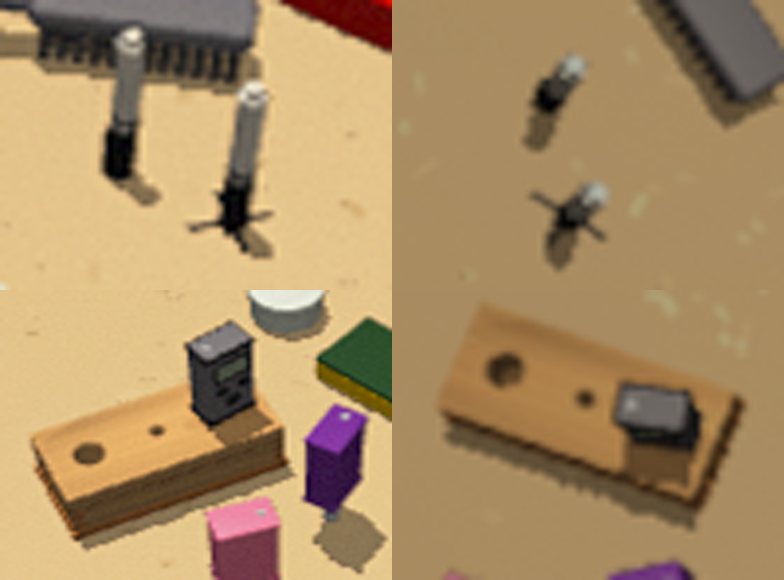

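The crop confirms it: the marker at side (374,170) / top (372,210) stands on the cross, and it is the one nearer the base. The meter is grey, in the box's right well; the big empty well is at the left (larger y) end. Now for the fine numbers.

```bash
cat >> h.py <<'E'
from scipy.optimize import least_squares
def cyl(p,g,z0,z1,rad,R=.03):
    w=cloud(p); m=(w[...,2]>z0)&(w[...,2]<z1)&(np.hypot(w[...,0]-g[0],w[...,1]-g[1])<R)
    q=w[m][:,:2]; cam=(-p["R"].T@p["t"])[:2]; d=(q.mean(0)-cam);d/=np.linalg.norm(d)
    f=least_squares(lambda c:np.hypot(*(q-c).T)-rad,q.mean(0)+d*rad*.8,loss="soft_l1",f_scale=.002)
    return f.x,len(q)
def top(p,g,z0,z1,R):
    w=cloud(p); m=(w[...,2]>z0)&(w[...,2]<z1)&(np.hypot(w[...,0]-g[0],w[...,1]-g[1])<R)
    return cv2.minAreaRect(w[m][:,:2].astype(np.float32)),np.median(w[m][:,2]),m.sum()
E
python3 - <<'E'
from h import *
S=np.load("side0.npz");T=np.load("top0.npz")
for n,p in (("side",S),("top",T)):
    print(n,"cam",-p["R"].T@p["t"])
    print("marker",cyl(p,(.515,-.207),.05,.112,.0088),cyl(p,(.515,-.207),.01,.042,.0095))
    print("meter top",top(p,(.499,.139),.158,.172,.05))
    w=cloud(p)
    for nm,u in (("purple",(335,245) if n=="side" else (271,247)),("pink",(312,272) if n=="side" else (238,250))):
        g=w[u[1],u[0]]; print(nm,g, "zmax",np.nanmax(w[u[1]-12:u[1]+12,u[0]-6:u[0]+6,2]))
    # dark well centroids on box top
    b=np.array([.5193,.1895]);e=np.array([.373,.928])
    for nm,k in(("markerwell",.054),("pencil",0)):
        c=b+k*e; half=.02; im=rectify(p,c[0],c[1],.065,half).astype(float).mean(2); d=np.clip(np.percentile(im,75)*.75-im,0,None)>0
        n_,lab,st,ce=cv2.connectedComponentsWithStats(d.astype(np.uint8)); i=1+np.argmax(st[1:,4])
        print(nm,c,"seen",c[0]+half-ce[i][1]*.0005,c[1]+half-ce[i][0]*.0005,st[i])
E
```

```text
side cam [0.05039283 0.58569175 0.98998864]
marker (array([ 0.5176899 , -0.21259337]), 68) (array([ 0.51767371, -0.2117624 ]), 32)
meter top (((0.4986168444156647, 0.1395343542098999), (0.043191954493522644, 0.029445597901940346), 80.69481658935547), np.float64(0.16375112541289372), np.int64(138))
purple [0.38387617 0.15124525 0.14817217] zmax 0.15366814436042237
pink [0.37546925 0.2497456  0.14814166] zmax 0.1515616089404714
markerwell [0.539442 0.239612] seen 0.5386879338194055 0.24054189343802582 [  15   18   49   48 1783]
pencil [0.5193 0.1895] seen 0.5186905882352941 0.19064 [ 27  30  23  23 425]
top cam [0.30307891 0.01137658 1.58600763]
marker (array([ 0.51885026, -0.21109058]), 16) (array([ 0.51883986, -0.21064581]), 8)
meter top (((0.4998248815536499, 0.1394275724887848), (0.04284732788801193, 0.026776472106575966), 80.48946380615234), np.float64(0.1648703775104851), np.int64(108))
purple [0.3879376  0.14036178 0.14701514] zmax 0.15723296532394132
pink [0.38024936 0.24667435 0.15148362] zmax 0.15636097188764458
markerwell [0.539442 0.239612] seen 0.5421973611738149 0.23936058916478556 [  17   11   48   49 1772]
pencil [0.5193 0.1895] seen 0.5215101293103448 0.18884374999999998 [ 29  24  25  25 464]
```

```bash
cat >> h.py <<'E'
from scipy.spatial.transform import Rotation as Ro
def delta(r,pos,jaw=None):
    "shift and turn in tool axes to world pos, tool straight down, jaw (tool y) direction deg (mod 180)"
    s=r.sense(); q=s["tool_rot"]; R=Ro.from_quat([q[1],q[2],q[3],q[0]])
    M=R.as_matrix(); a0=np.degrees(np.arctan2(M[1,1],M[0,1])); a=a0 if jaw is None else jaw
    a=np.radians(a0+((a-a0+90)%180-90)); y=np.array([np.cos(a),np.sin(a),0]); z=np.array([0,0,-1.]); x=np.cross(y,z)
    t=(R.inv()*Ro.from_matrix(np.stack([x,y,z],1))).as_rotvec()
    print("t",round(s["t"],2),"pos",np.round(s["position"],4),"jaw",round(a0,1),"F",np.round(s["contact_force"],2),"w",round(s["grip_width"],4))
    print("  shift",np.round(M.T@(np.array(pos)-s["position"]),4),"turn",np.round(t,4))
E
python3 -c "
from h import *
from workcell import r
delta(r,(.518,-.212,.2))
delta(r,(.518,-.212,.084))"
```

```text
t 0.5 pos [ 0.2791 -0.587   0.2181] jaw -64.6 F [-0.35 -1.   -0.81] w 0.0854
  shift [ 0.3768 -0.236   0.0181] turn [-0.0001 -0.     -0.    ]
t 0.5 pos [ 0.2791 -0.587   0.2181] jaw -64.6 F [-0.35 -1.   -0.81] w 0.0854
  shift [ 0.3768 -0.236   0.1341] turn [-0.0001 -0.     -0.    ]
```

>>> apply_moves(plan=[[[0.04, -0.025, 0.002, 0, 0, 0], [0.08, -0.05, 0.004, 0, 0, 0], [0.12, -0.075, 0.006, 0, 0, 0], [0.16, -0.1, 0.008, 0, 0, 0], [0.2, -0.125, 0.01, 0, 0, 0], [0.24, -0.15, 0.012, 0, 0, 0], [0.28, -0.175, 0.014, 0, 0, 0], [0.32, -0.2, 0.016, 0, 0, 0], [0.35, -0.22, 0.018, 0, 0, 0], [0.377, -0.236, 0.018, 0, 0, 0]]], grip=-1)

```text
t: 1.33
position: [0.5035, -0.2341, 0.201]
tool_rot: [0.0, 0.975, 0.22, 0.0]
contact_force: [0.5, 0.0, 0.1]
grip_width: 0.0856
```

>>> apply_moves(plan=[[[0, 0, 0, 0, 0, 0]]])

```text
t: 1.42
position: [0.5096, -0.2226, 0.2011]
tool_rot: [-0.003, 0.974, 0.228, 0.003]
contact_force: [1.6, 1.6, 0.2]
grip_width: 0.0857
```

```bash
python3 -c "
from h import *
from workcell import r
delta(r,(.518,-.212,.084))
S=r.camera('side')
for n,p in(('side',S),):
    print(cyl(p,(.518,-.212),.05,.112,.0088))"
```

```text
t 1.42 pos [ 0.5096 -0.2226  0.2011] jaw -63.7 F [1.56 1.58 0.16] w 0.0857
  shift [ 0.0114 -0.0053  0.1172] turn [-0.0044 -0.0078 -0.    ]
(array([ 0.51732692, -0.21240294]), 69)
```

>>> apply_moves(plan=[[[0.011, -0.005, 0.0, -0.004, -0.008, 0], [0.011, -0.005, 0, -0.004, -0.008, 0], [0.011, -0.005, 0, -0.004, -0.008, 0], [0.011, -0.005, 0, -0.004, -0.008, 0]]])

```text
t: 1.8
position: [0.5139, -0.2194, 0.2012]
tool_rot: [0.002, 0.974, 0.225, -0.002]
contact_force: [-0.8, -0.4, 1.1]
grip_width: 0.0854
```

```bash
python3 -c "
from h import *
from workcell import r
delta(r,(.518,-.212,.084))"
```

```text
t 1.8 pos [ 0.5139 -0.2194  0.2012] jaw -64.0 F [-0.8  -0.4   1.14] w 0.0854
  shift [ 0.0075 -0.0051  0.1171] turn [ 0.0024  0.005  -0.    ]
```

>>> apply_moves(plan=[[[0.0075, -0.005, 0.0, 0, 0, 0], [0.0075, -0.005, 0, 0, 0, 0], [0.0075, -0.005, 0.02, 0, 0, 0], [0.0075, -0.005, 0.04, 0, 0, 0], [0.0075, -0.005, 0.04, 0, 0, 0], [0.0075, -0.005, 0.04, 0, 0, 0]]])

```text
t: 2.3
position: [0.5175, -0.2119, 0.1605]
tool_rot: [0.001, 0.974, 0.225, -0.003]
contact_force: [-0.1, 0.6, -0.1]
grip_width: 0.0855
```

```bash
python3 -c "
from h import *
from workcell import r
delta(r,(.518,-.212,.084))
r.camera('side');delta(r,(.518,-.212,.084))"
```

```text
t 2.3 pos [ 0.5175 -0.2119  0.1605] jaw -64.0 F [-0.08  0.6  -0.11] w 0.0855
  shift [0.0009 0.0003 0.0765] turn [ 0.0007  0.0068 -0.    ]
t 2.35 pos [ 0.5185 -0.2121  0.1616] jaw -64.0 F [-0.35 -0.22  0.55] w 0.0859
  shift [-0.     -0.0005  0.0776] turn [ 0.0026  0.0048 -0.    ]
```

Centred well. Descend and close.

>>> apply_moves(plan=[[[0, 0, 0.025, 0.002, 0.005, 0], [0, 0, 0.05, 0.002, 0.005, 0], [0, 0, 0.07, 0.002, 0.005, 0], [0, 0, 0.077, 0.002, 0.005, 0], [0, 0, 0.077, 0.002, 0.005, 0], [0, 0, 0.077, 0.002, 0.005, 0]]])

```text
t: 2.85
position: [0.5193, -0.2129, 0.0858]
tool_rot: [0.001, 0.974, 0.225, 0.001]
contact_force: [1.2, -0.1, 1.1]
grip_width: 0.0851
```

```bash
python3 -c "
from h import *
from workcell import r
delta(r,(.518,-.212,.084))
S=r.camera('side'); print(cyl(S,(.518,-.212),.02,.06,.0095)); T=r.camera('top')
a=S['color'][130:200,320:410,::-1];cv2.imwrite('pics/g1.png',cv2.resize(a,None,fx=6,fy=6,interpolation=cv2.INTER_CUBIC))"
```

```text
t 2.85 pos [ 0.5193 -0.2129  0.0858] jaw -64.0 F [ 1.18 -0.08  1.08] w 0.0851
  shift [-0.0007 -0.0014  0.0018] turn [ 0.0022 -0.0017  0.    ]
(array([ 0.51784992, -0.21178268]), 46)
```

View pics/g1.png

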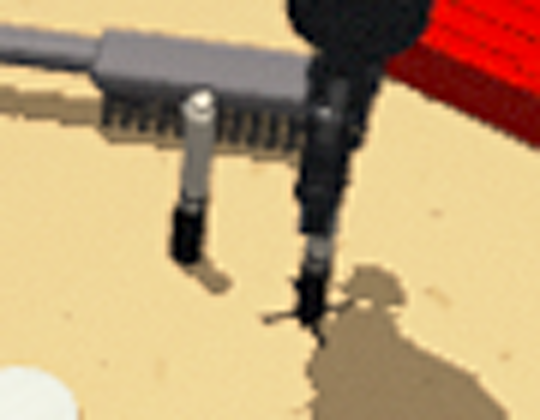

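The gripper straddles the marker over the cross at crop (315,300), with the fingers around the barrel. Closing.

>>> apply_moves(plan=[[[-0.0005, -0.001, 0, 0, 0, 0], [-0.0005, -0.001, 0, 0, 0, 0], [-0.0005, -0.001, 0, 0, 0, 0], [-0.0005, -0.001, 0, 0, 0, 0], [-0.0005, -0.001, 0, 0, 0, 0], [-0.0005, -0.001, 0, 0, 0, 0], [-0.0005, -0.001, 0, 0, 0, 0], [-0.0005, -0.001, 0, 0, 0, 0], [-0.0005, -0.001, 0, 0, 0, 0], [-0.0005, -0.001, 0, 0, 0, 0]]], grip=1)

```text
t: 3.78
position: [0.5191, -0.2125, 0.0866]
tool_rot: [0.002, 0.974, 0.225, 0.002]
contact_force: [-0.5, 0.4, 3.7]
grip_width: 0.0155
```

>>> apply_moves(plan=[[[0, 0, 0, 0, 0, 0], [0, 0, -0.03, 0, 0, 0], [0, 0, -0.06, 0, 0, 0], [0, 0, -0.1, 0, 0, 0], [0, 0, -0.14, 0, 0, 0], [0, 0, -0.14, 0, 0, 0], [0, 0, -0.14, 0, 0, 0]]])

```text
t: 4.37
position: [0.5196, -0.2126, 0.2289]
tool_rot: [0.003, 0.974, 0.225, 0.004]
contact_force: [-0.2, -0.1, -1.5]
grip_width: 0.0153
```

```bash
python3 - <<'E'
from h import *
from workcell import r
delta(r,(.5403,.240,.25),-24)
S=r.camera('side');T=r.camera('top')
X=r.sense()["position"]
for p in (S,T):print(cyl(p,X,X[2]-.06,X[2]-.015,.0095))
# cross at z=0
for n,p in(("side",S),("top",T)):
    im=rectify(p,.518,-.212,0,.05,.0005); cv2.imwrite(f"pics/x_{n}.png",im)
cv2.imwrite("pics/cross.png",np.hstack([cv2.resize(cv2.imread(f"pics/x_{n}.png"),(400,400)) for n in("side","top")]))
E
```

```text
t 4.37 pos [ 0.5196 -0.2126  0.2289] jaw -64.0 F [-0.25 -0.07 -1.46] w 0.0153
  shift [ 0.2169 -0.3977 -0.0227] turn [ 0.0098 -0.0039 -0.6989]
(array([ 0.51812034, -0.21243737]), 65)
(array([ 0.51628803, -0.21481732]), 3)
```

View pics/cross.png

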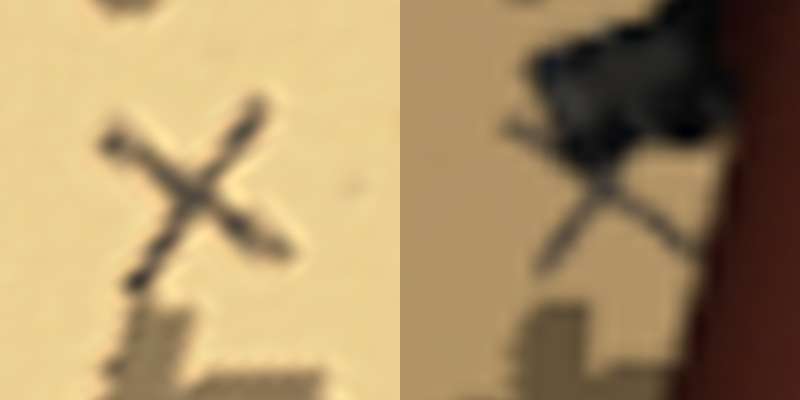

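>>> apply_moves(plan=[[[0, 0, -0.03, 0, 0, 0], [0, 0, -0.06, 0, 0, -0.05], [0.017, -0.03, -0.07, 0.002, 0, -0.15], [0.034, -0.062, -0.07, 0.004, 0, -0.25], [0.051, -0.094, -0.07, 0.006, 0, -0.35], [0.068, -0.126, -0.07, 0.008, 0, -0.45], [0.085, -0.156, -0.07, 0.01, 0, -0.55], [0.102, -0.187, -0.07, 0.01, 0, -0.65], [0.119, -0.218, -0.07, 0.01, 0, -0.75], [0.136, -0.249, -0.07, 0.01, 0, -0.85]]])

```text
t: 5.3
position: [0.5292, 0.073, 0.2929]
tool_rot: [-0.005, 0.794, 0.608, -0.003]
contact_force: [0.6, -0.3, -0.8]
grip_width: 0.0152
```

>>> apply_moves(plan=[[[0, 0, 0, 0, 0, 0], [0, 0, 0, 0, 0, 0]]])

```text
t: 5.47
position: [0.5275, 0.076, 0.2903]
tool_rot: [-0.007, 0.792, 0.611, -0.005]
contact_force: [-0.6, -0.4, -1.5]
grip_width: 0.0154
```

```bash
python3 - <<'E'
from h import *
from workcell import r
delta(r,(.5403,.240,.25),-9.5)
E
```

```text
t 5.47 pos [0.5275 0.076  0.2903] jaw -14.7 F [-0.64 -0.37 -1.52] w 0.0154
  shift [ 0.1618 -0.0285  0.0409] turn [-0.0167 -0.0017 -0.0907]
```

>>> apply_moves(plan=[[[0.03, -0.006, 0, -0.01, 0, -0.03], [0.065, -0.012, 0, -0.017, -0.002, -0.06], [0.1, -0.018, 0, -0.017, -0.002, -0.09], [0.135, -0.024, 0.01, -0.017, -0.002, -0.09], [0.162, -0.028, 0.03, -0.017, -0.002, -0.09], [0.162, -0.028, 0.04, -0.017, -0.002, -0.09], [0.162, -0.028, 0.04, -0.017, -0.002, -0.09], [0.162, -0.028, 0.04, -0.017, -0.002, -0.09]]])

```text
t: 6.13
position: [0.5409, 0.237, 0.2491]
tool_rot: [0.001, 0.764, 0.645, -0.003]
contact_force: [0.8, -0.2, 0.2]
grip_width: 0.0154
```

```bash
cat >> h.py <<'E'
def axis(p,X,zs):
    w=cloud(p)
    for z0,z1,rad in zs:
        print("   ",z0,z1,cyl(p,X,z0,z1,rad,.02))
E
python3 - <<'E'
from h import *
from workcell import r
delta(r,(.5403,.240,.165),-9.5)
S=r.camera('side');T=r.camera('top'); X=r.sense()["position"]
for p in(S,T):
    axis(p,X,[(X[2]-.08,X[2]-.05,.0095),(X[2]-.05,X[2]-.01,.009)])
a=cv2.resize(S['color'][140:290,200:350,::-1],(400,400),interpolation=cv2.INTER_CUBIC);b=cv2.resize(T['color'][150:250,210:310,::-1],(400,400),interpolation=cv2.INTER_CUBIC)
cv2.imwrite('pics/above.png',np.hstack([a,b]))
E
```

```text
t 6.13 pos [0.5409 0.237  0.2491] jaw -9.7 F [ 0.76 -0.22  0.22] w 0.0154
  shift [ 0.0032 -0.0009  0.0841] turn [-0.0022  0.0047 -0.0038]
    0.17114234102512804 0.20114234102512807 (array([0.53836805, 0.23757623]), 48)
    0.20114234102512807 0.24114234102512805 (array([0.53915442, 0.2378662 ]), 69)h.py:20: RuntimeWarning: Mean of empty slice.
  q=w[m][:,:2]; cam=(-p["R"].T@p["t"])[:2]; d=(q.mean(0)-cam);d/=np.linalg.norm(d)
  ret = um.true_divide(
h.py:21: RuntimeWarning: Mean of empty slice.
  f=least_squares(lambda c:np.hypot(*(q-c).T)-rad,q.mean(0)+d*rad*.8,loss="soft_l1",f_scale=.002)
Traceback (most recent call last):
  File "h.py", line 38, in axis
    print("   ",z0,z1,cyl(p,X,z0,z1,rad,.02))
                      ~~~^^^^^^^^^^^^^^^^^^^
  File "h.py", line 21, in cyl
    f=least_squares(lambda c:np.hypot(*(q-c).T)-rad,q.mean(0)+d*rad*.8,loss="soft_l1",f_scale=.002)
ValueError: Initial guess is outside of provided bounds
```

>>> apply_moves(plan=[[[0.0025, 0, 0.02, -0.002, 0.005, 0], [0.0025, 0, 0.045, -0.002, 0.005, 0], [0.0025, 0, 0.07, -0.002, 0.005, 0], [0.0025, 0, 0.086, -0.002, 0.005, 0], [0.0025, 0, 0.086, -0.002, 0.005, 0], [0.0025, 0, 0.086, -0.002, 0.005, 0], [0.0025, 0, 0.086, -0.002, 0.005, 0]]])

```text
t: 6.82
position: [0.5439, 0.2393, 0.167]
tool_rot: [0.001, 0.765, 0.644, 0.004]
contact_force: [-0.5, -0.2, 0.1]
grip_width: 0.0145
```

```bash
python3 - <<'E'
from h import *
from workcell import r
delta(r,(.541,.2393,.150),-9.5)
S=r.camera('side'); X=r.sense()["position"]
axis(S,X,[(X[2]-.08,X[2]-.05,.0095),(X[2]-.05,X[2]-.01,.009)])
w=cloud(S);m=np.hypot(w[...,0]-.54,w[...,1]-.24)<.018; m&=w[...,2]>.071;print("lowest",np.sort(w[m][:,2])[:6])
b=top(S,(.519,.189),.055,.071,.12);print(b)
a=cv2.resize(S['color'][170:290,220:340,::-1],(590,590),interpolation=cv2.INTER_CUBIC)
cv2.imwrite('pics/above.png',a)
E
```

```text
t 6.82 pos [0.5439 0.2393 0.167 ] jaw -9.9 F [-0.54 -0.16  0.1 ] w 0.0145
  shift [-0.0006 -0.003   0.017 ] turn [ 0.0063 -0.0049 -0.0066]
    0.08722788186725626 0.11722788186725626 (array([0.54155743, 0.24029386]), 43)
    0.11722788186725626 0.15722788186725625 (array([0.54237907, 0.24014002]), 57)
lowest [0.08016208 0.08120016 0.08159152 0.08250987 0.08258656 0.08264617]
(((0.5187210440635681, 0.18867649137973785), (0.17277562618255615, 0.08085194230079651), 67.77896881103516), np.float64(0.06378434823980764), np.int64(1112))
```

View pics/above.png

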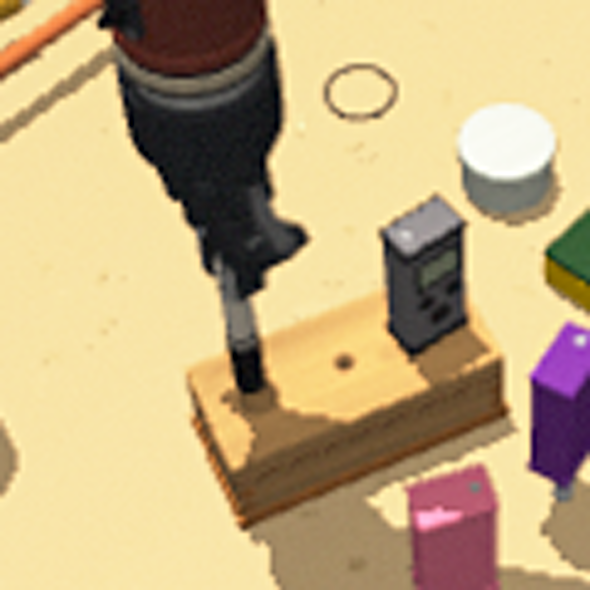

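>>> apply_moves(plan=[[[-0.0005, -0.003, 0, 0.006, -0.005, 0], [-0.0005, -0.003, 0.0, 0.006, -0.005, 0], [-0.0005, -0.003, 0.005, 0.006, -0.005, 0], [-0.0005, -0.003, 0.01, 0.006, -0.005, 0], [-0.0005, -0.003, 0.01, 0.006, -0.005, 0]]])

```text
t: 7.28
position: [0.5402, 0.2392, 0.156]
tool_rot: [-0.0, 0.765, 0.644, -0.001]
contact_force: [-0.7, -0.8, -0.2]
grip_width: 0.0152
```

```bash
python3 - <<'E'
from h import *
from workcell import r
delta(r,(.541,.2393,.150),-9.5)
S=r.camera('side'); X=r.sense()["position"]
axis(S,X,[(X[2]-.08,X[2]-.05,.0095),(X[2]-.05,X[2]-.01,.009)])
r.camera('side');delta(r,(.541,.2393,.150),-9.5)
E
```

```text
t 7.28 pos [0.5402 0.2392 0.156 ] jaw -9.9 F [-0.73 -0.78 -0.17] w 0.0152
  shift [0.0002 0.0008 0.006 ] turn [-0.0012  0.0013 -0.0061]
    0.07627505934313607 0.10627505934313607 (array([0.53729956, 0.24018693]), 39)
    0.10627505934313607 0.14627505934313606 (array([0.53805821, 0.23998672]), 60)
t 7.38 pos [0.5406 0.2395 0.1566] jaw -9.9 F [ 0.26  0.31 -0.54] w 0.0154
  shift [-0.0002  0.0004  0.0066] turn [-0.0004  0.0004 -0.0061]
```

>>> apply_moves(plan=[[[0, 0.001, 0.003, 0, 0, 0], [0, 0.001, 0.006, 0, 0, 0], [0, 0.001, 0.01, 0, 0, 0], [0, 0.001, 0.014, 0, 0, 0], [0, 0.001, 0.018, 0, 0, 0], [0, 0.001, 0.02, 0, 0, 0]]])

```text
t: 7.88
position: [0.5412, 0.2391, 0.1358]
tool_rot: [-0.0, 0.765, 0.644, -0.001]
contact_force: [-0.5, 0.4, -0.4]
grip_width: 0.0154
```

```bash
python3 - <<'E'
from h import *
from workcell import r
delta(r,(.541,.2393,.10),-9.5)
S=r.camera('side'); X=r.sense()["position"]
axis(S,X,[(X[2]-.05,X[2]-.01,.009)])
w=cloud(S);m=np.hypot(w[...,0]-.54,w[...,1]-.24)<.018; m&=w[...,2]>.067;print("lowest",np.sort(w[m][:,2])[:6])
E
```

```text
t 7.88 pos [0.5412 0.2391 0.1358] jaw -9.8 F [-0.52  0.38 -0.42] w 0.0154
  shift [ 0.0002 -0.0002  0.0358] turn [-0.0013  0.0012 -0.0061]
    0.08555174004666778 0.12555174004666778 (array([0.53901352, 0.24003477]), 56)
lowest [0.06728034 0.06904329 0.06938011 0.07037174 0.07069648 0.07238806]
```

>>> apply_moves(plan=[[[0, 0, 0.005, 0, 0, 0], [0, 0, 0.01, 0, 0, 0], [0, 0, 0.015, 0, 0, 0], [0, 0, 0.02, 0, 0, 0], [0, 0, 0.025, 0, 0, 0], [0, 0, 0.03, 0, 0, 0], [0, 0, 0.034, 0, 0, 0], [0, 0, 0.034, 0, 0, 0]]])

```text
t: 8.6
position: [0.5404, 0.2386, 0.1004]
tool_rot: [-0.0, 0.765, 0.644, -0.002]
contact_force: [0.5, -0.2, -0.8]
grip_width: 0.0154
```

>>> apply_moves(plan=[[[0, 0, 0.002, 0, 0, 0], [0, 0, 0.004, 0, 0, 0], [0, 0, 0.004, 0, 0, 0]]])

```text
t: 8.85
position: [0.5402, 0.2385, 0.0961]
tool_rot: [-0.0, 0.765, 0.644, -0.002]
contact_force: [0.1, -1.1, -0.7]
grip_width: 0.0152
```

>>> apply_moves(plan=[[[0, 0, 0, 0, 0, 0], [0, 0, 0, 0, 0, 0], [0, 0, 0, 0, 0, 0], [0, 0, 0, 0, 0, 0], [0, 0, 0, 0, 0, 0], [0, 0, 0, 0, 0, 0], [0, 0, 0, 0, 0, 0], [0, 0, 0, 0, 0, 0]]], grip=-1)

```text
t: 9.52
position: [0.5402, 0.2385, 0.0962]
tool_rot: [-0.0, 0.765, 0.644, -0.002]
contact_force: [-0.1, 1.1, -0.4]
grip_width: 0.0855
```

>>> apply_moves(plan=[[[0, 0, -0.02, 0, 0, 0], [0, 0, -0.05, 0, 0, 0], [0, 0, -0.09, 0, 0, 0], [0, 0, -0.13, 0, 0, 0], [0, 0, -0.17, 0, 0, 0], [0, 0, -0.17, 0, 0, 0], [-0.03, 0, -0.17, 0, 0, 0], [-0.06, 0, -0.17, 0, 0, 0], [-0.06, 0, -0.17, 0, 0, 0], [-0.06, 0, -0.17, 0, 0, 0]]])

```text
t: 10.35
position: [0.5309, 0.1774, 0.2663]
tool_rot: [0.0, 0.767, 0.642, -0.003]
contact_force: [0.3, 0.8, -0.2]
grip_width: 0.0855
```

```bash
python3 - <<'E'
from h import *
from workcell import r
delta(r,(.5005,.1395,.27),-9.5)
S=r.camera('side'); T=r.camera('top')
axis(S,(.541,.239),[(.07,.085,.009),(.085,.1,.009),(.1,.122,.009)])
for p in(S,T): 
    w=cloud(p);m=(np.hypot(w[...,0]-.541,w[...,1]-.239)<.02)&(w[...,2]>.07)&(w[...,2]<.15);print("ztop",np.sort(w[m][:,2])[-4:])
    print(top(p,(.499,.139),.158,.172,.05))
a=cv2.resize(S['color'][170:290,220:340,::-1],(400,400),interpolation=cv2.INTER_CUBIC)
b=rectify(S,.519,-.212,0,.05,.00025)
cv2.imwrite('pics/rel.png',np.hstack([a,b]))
E
```

```text
t 10.35 pos [0.5309 0.1774 0.2663] jaw -10.1 F [ 0.26  0.81 -0.19] w 0.0855
  shift [-0.0427 -0.0233 -0.0035] turn [-0.0033  0.0042 -0.0102]
    0.07 0.085 (array([0.53874305, 0.23906073]), 20)
    0.085 0.1 (array([0.53819429, 0.23878374]), 16)
    0.1 0.122 (array([0.53823008, 0.239399  ]), 29)
ztop [0.13357482 0.13431737 0.13474164 0.13607289]
(((0.49786320328712463, 0.13951773941516876), (0.04351305961608887, 0.027465634047985077), 80.37981414794922), np.float64(0.1635288016664958), np.int64(140))
ztop []
(((0.0, 0.0), (0.0, 0.0), 0.0), np.float64(nan), np.int64(0))
  return _methods._mean(a, axis=axis, dtype=dtype,
  ret = ret.dtype.type(ret / rcount)
```

View pics/rel.png

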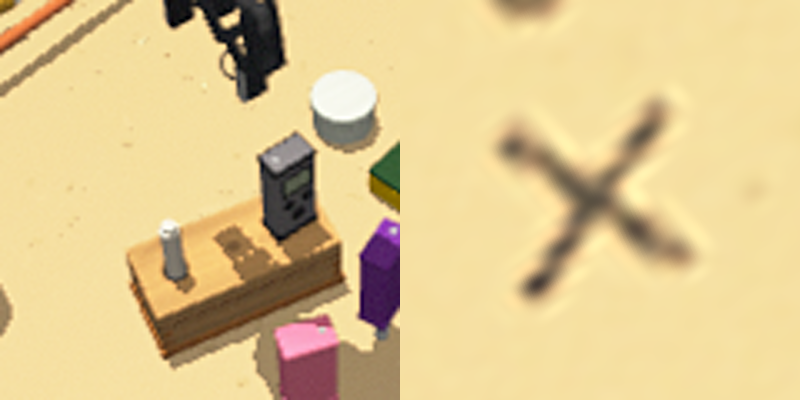

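>>> apply_moves(plan=[[[-0.02, -0.012, 0, -0.003, 0.004, 0.01], [-0.043, -0.0235, 0, -0.003, 0.004, 0.01], [-0.043, -0.0235, 0, -0.003, 0.004, 0.01], [-0.043, -0.0235, 0.03, -0.003, 0.004, 0.01], [-0.043, -0.0235, 0.05, -0.003, 0.004, 0.01], [-0.043, -0.0235, 0.05, -0.003, 0.004, 0.01], [-0.043, -0.0235, 0.05, -0.003, 0.004, 0.01]]])

```text
t: 11.03
position: [0.4995, 0.1435, 0.2159]
tool_rot: [-0.002, 0.768, 0.641, -0.0]
contact_force: [-0.5, -0.9, -0.1]
grip_width: 0.0854
```

```bash
python3 - <<'E'
from h import *
from workcell import r
delta(r,(.500,.139,.119),-9.5)
r.camera('side')
delta(r,(.500,.139,.119),-9.5)
E
```

```text
t 11.03 pos [0.4995 0.1435 0.2159] jaw -10.3 F [-0.54 -0.85 -0.11] w 0.0854
  shift [-0.0045  0.0016  0.0969] turn [-0.003  -0.0021 -0.0133]
t 11.08 pos [0.5004 0.1437 0.217 ] jaw -10.3 F [-0.29 -0.06 -0.08] w 0.0855
  shift [-0.005   0.0005  0.098 ] turn [-0.0004 -0.0033 -0.0136]
```

>>> apply_moves(plan=[[[-0.0048, 0.001, 0.0, 0, -0.003, -0.013], [-0.0048, 0.001, 0.02, 0, -0.003, -0.013], [-0.0048, 0.001, 0.04, 0, -0.003, -0.013], [-0.0048, 0.001, 0.06, 0, -0.003, -0.013], [-0.0048, 0.001, 0.08, 0, -0.003, -0.013], [-0.0048, 0.001, 0.097, 0, -0.003, -0.013], [-0.0048, 0.001, 0.097, 0, -0.003, -0.013], [-0.0048, 0.001, 0.097, 0, -0.003, -0.013]]])

```text
t: 11.75
position: [0.5012, 0.1394, 0.1206]
tool_rot: [-0.0, 0.763, 0.646, 0.0]
contact_force: [0.0, 0.3, -0.0]
grip_width: 0.0851
```

```bash
python3 - <<'E'
from h import *
from workcell import r
delta(r,(.500,.139,.119),-9.5)
r.camera('side')
delta(r,(.500,.139,.119),-9.5)
E
```

```text
t 11.75 pos [0.5012 0.1394 0.1206] jaw -9.5 F [ 0.02  0.26 -0.05] w 0.0851
  shift [-0.0006 -0.0011  0.0016] turn [ 0.0001 -0.0006 -0.0001]
t 11.8 pos [0.5018 0.1397 0.1213] jaw -9.5 F [-0.09 -0.51  0.7 ] w 0.0855
  shift [-0.0009 -0.0017  0.0023] turn [ 0.0019 -0.0016 -0.0003]
```

>>> apply_moves(plan=[[[-0.0005, -0.0015, 0, 0, 0, 0], [-0.0005, -0.0015, 0, 0, 0, 0], [-0.0005, -0.0015, 0, 0, 0, 0], [-0.0005, -0.0015, 0, 0, 0, 0], [-0.0005, -0.0015, 0, 0, 0, 0], [-0.0005, -0.0015, 0, 0, 0, 0], [-0.0005, -0.0015, 0, 0, 0, 0], [-0.0005, -0.0015, 0, 0, 0, 0], [-0.0005, -0.0015, 0, 0, 0, 0], [-0.0005, -0.0015, 0, 0, 0, 0]]], grip=1)

```text
t: 12.63
position: [0.5012, 0.1396, 0.1219]
tool_rot: [0.001, 0.763, 0.646, 0.002]
contact_force: [0.5, -0.8, 5.7]
grip_width: 0.0252
```

>>> apply_moves(plan=[[[0, 0, 0, 0, 0, 0], [0, 0, -0.01, 0, 0, 0], [0, 0, -0.025, 0, 0, 0], [0, 0, -0.045, 0, 0, 0], [0, 0, -0.065, 0, 0, 0], [0, 0, -0.09, 0, 0, 0], [0, 0, -0.12, 0, 0, 0], [0, 0, -0.12, 0, 0, 0], [0, 0, -0.12, 0, 0, 0]]])

```text
t: 13.38
position: [0.5005, 0.1396, 0.2431]
tool_rot: [0.001, 0.763, 0.646, 0.003]
contact_force: [1.0, -0.4, -1.9]
grip_width: 0.0255
```

```bash
python3 - <<'E'
from h import *
from workcell import r
delta(r,(.521,-.2115,.24),-9.5)
S=r.camera('side')
a=cv2.resize(S['color'][150:290,210:350,::-1],(580,580),interpolation=cv2.INTER_CUBIC)
cv2.imwrite('pics/lift.png',a)
E
```

```text
t 13.38 pos [0.5005 0.1396 0.2431] jaw -9.5 F [ 1.01 -0.44 -1.94] w 0.0255
  shift [-0.3429  0.0782  0.0024] turn [ 0.0051 -0.0032 -0.0003]
```

View pics/lift.png

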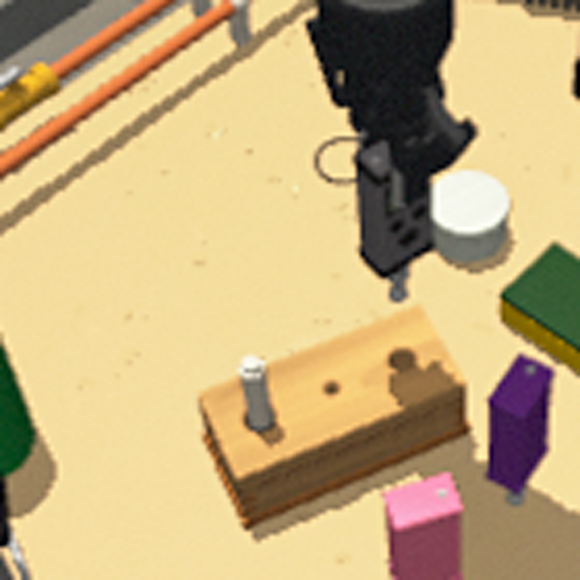

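The meter is out of the box and upright (tip at crop (398,293)), and the marker stands in its well. On to the cross.

>>> apply_moves(plan=[[[-0.02, 0.005, 0, 0.002, -0.001, 0], [-0.055, 0.013, 0, 0.004, -0.002, 0], [-0.092, 0.021, 0, 0.005, -0.003, 0], [-0.129, 0.029, 0, 0.005, -0.003, 0], [-0.166, 0.038, 0, 0.005, -0.003, 0], [-0.203, 0.046, 0, 0.005, -0.003, 0], [-0.24, 0.055, 0, 0.005, -0.003, 0], [-0.277, 0.063, 0, 0.005, -0.003, 0], [-0.314, 0.072, 0, 0.005, -0.003, 0], [-0.343, 0.078, 0, 0.005, -0.003, 0]]])

```text
t: 14.27
position: [0.5176, -0.2157, 0.2387]
tool_rot: [-0.002, 0.764, 0.645, -0.004]
contact_force: [1.0, 0.2, -1.9]
grip_width: 0.0251
```

>>> apply_moves(plan=[[[-0.01, 0.002, 0, 0, 0, 0], [-0.01, 0.002, 0, 0, 0, 0], [-0.01, 0.002, 0, 0, 0, 0]]])

```text
t: 14.52
position: [0.5165, -0.225, 0.2368]
tool_rot: [-0.005, 0.765, 0.645, -0.004]
contact_force: [-0.3, 1.0, -2.2]
grip_width: 0.0249
```

```bash
python3 - <<'E'
from h import *
from workcell import r
delta(r,(.521,-.2115,.15),-9.5)
r.camera('side')
delta(r,(.521,-.2115,.15),-9.5)
E
```

```text
t 14.52 pos [ 0.5165 -0.225   0.2368] jaw -9.7 F [-0.26  1.03 -2.24] w 0.0249
  shift [0.0141 0.0033 0.0867] turn [-0.013  -0.     -0.0041]
t 14.57 pos [ 0.5173 -0.2234  0.2374] jaw -9.6 F [-0.39  0.82 -2.49] w 0.0247
  shift [0.0123 0.0027 0.0874] turn [-0.0116 -0.0005 -0.0012]
```

>>> apply_moves(plan=[[[0.012, 0.003, 0, -0.012, 0, -0.002], [0.012, 0.003, 0.03, -0.012, 0, -0.002], [0.012, 0.003, 0.06, -0.012, 0, -0.002], [0.012, 0.003, 0.085, -0.012, 0, -0.002], [0.012, 0.003, 0.1, -0.012, 0, -0.002], [0.012, 0.003, 0.1, -0.012, 0, -0.002], [0.012, 0.003, 0.1, -0.012, 0, -0.002], [0.012, 0.003, 0.1, -0.012, 0, -0.002]]])

```text
t: 15.23
position: [0.5226, -0.2102, 0.1388]
tool_rot: [0.001, 0.762, 0.647, 0.001]
contact_force: [0.1, -0.1, -0.3]
grip_width: 0.0247
```

```bash
python3 - <<'E'
from h import *
from workcell import r
delta(r,(.521,-.2115,.115),-9.5)
S=r.camera('side');np.savez('s.npz',**S)
delta(r,(.521,-.2115,.115),-9.5)
X=r.sense()["position"]
for c in [(.521,-.212,0)]: print("cross px",proj(S,c))
a=S['color'][120:220,320:430,::-1]
cv2.imwrite('pics/tip.png',cv2.resize(a,None,fx=6,fy=6,interpolation=cv2.INTER_CUBIC))
E
```

```text
t 15.23 pos [ 0.5226 -0.2102  0.1388] jaw -9.3 F [ 0.13 -0.06 -0.34] w 0.0247
  shift [-0.0016 -0.0015  0.0238] turn [ 0.0033 -0.0011  0.0034]
t 15.28 pos [ 0.5227 -0.2108  0.1391] jaw -9.3 F [ 0.01 -1.38 -1.94] w 0.0252
  shift [-0.001  -0.0017  0.0241] turn [ 0.004  -0.0006  0.0026]
cross px [[370.47421097 181.03618332]]
```

View pics/tip.png

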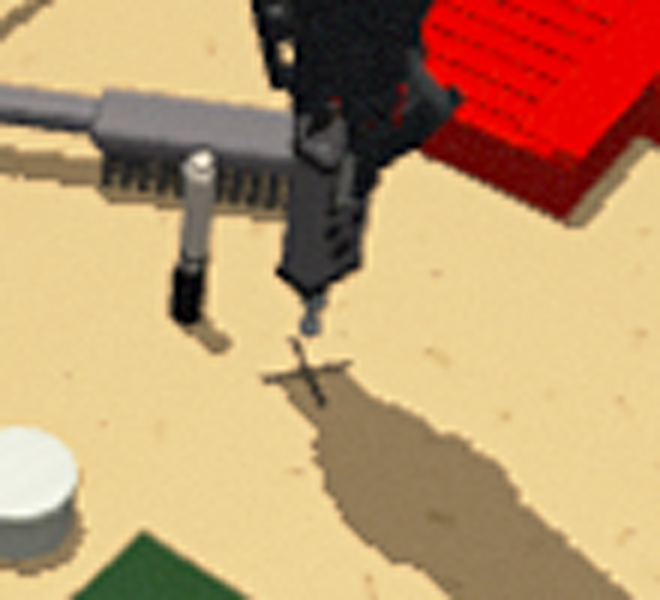

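```bash
python3 - <<'E'
from h import *
S=np.load('s.npz');w=cloud(S)
sub=w[168:182,364:380]; m=(sub[...,2]>.02)&(sub[...,2]<.052); q=sub[m]; print(len(q),q.min(0),q.max(0))
m2=q[:,2]<.046; f=least_squares(lambda c:np.linalg.norm(q[m2]-c,axis=1)-.007,q[m2].mean(0)+[.003,-.003,-.003],loss="soft_l1",f_scale=.002);print("ball",f.x)
print("cross side",ray(S,[(308/6+320-.4,371/6+120-.4)],0))
E
```

```text
13 [ 0.51440594 -0.21346523  0.03589493] [ 0.52457666 -0.20445727  0.05170103]
ball [ 0.52067316 -0.21084221  0.03763636]
cross side [[ 5.18653721e-01 -2.11548337e-01 -1.11022302e-16]]
```

>>> apply_moves(plan=[[[-0.001, -0.0017, 0, 0.004, 0, 0], [-0.001, -0.0017, 0.008, 0.004, 0, 0], [-0.001, -0.0017, 0.016, 0.004, 0, 0], [-0.001, -0.0017, 0.024, 0.004, 0, 0], [-0.001, -0.0017, 0.027, 0.004, 0, 0], [-0.001, -0.0017, 0.027, 0.004, 0, 0]]])

```text
t: 15.78
position: [0.5199, -0.2113, 0.1105]
tool_rot: [-0.002, 0.762, 0.647, -0.001]
contact_force: [-0.9, 0.8, -1.6]
grip_width: 0.025
```

```bash
cat > chk.py <<'E'
from h import *
from workcell import r
P=[];F=[]
for i in range(4):
    S=r.camera('side');s=r.sense();P.append(s["position"]);F.append(s["contact_force"])
print("avg pos",np.round(np.mean(P,0),4),"F",np.round(np.mean(F,0),2))
delta(r,(.521,-.2115,.1015),-9.5)
w=cloud(S); c=np.array([.5207,-.2108]); m=(np.hypot(w[...,0]-c[0],w[...,1]-c[1])<.011)&(w[...,2]>.004)&(w[...,2]<.05); q=w[m]; 
zb=np.mean(P,0)[2]-.1015
m2=(q[:,2]<zb+.010);q=q[m2]
f=least_squares(lambda c:np.linalg.norm(q-c,axis=1)-.007,q.mean(0)+[.003,-.003,-.003],loss="soft_l1",f_scale=.002);print("ball",f.x,len(q))
cv2.imwrite('pics/last.png',cv2.resize(S['color'][130:200,330:410,::-1],None,fx=7,fy=7,interpolation=cv2.INTER_CUBIC))
E
python3 chk.py
```

```text
avg pos [ 0.5209 -0.2115  0.1118] F [ 0.03  0.04 -1.3 ]
t 15.98 pos [ 0.5213 -0.2116  0.1122] jaw -9.4 F [ 0.34 -0.82 -1.12] w 0.025
  shift [ 0.     -0.0003  0.0107] turn [ 0.0006 -0.0006  0.0026]
ball [ 0.51742513 -0.21197448  0.01271565] 10
```

>>> apply_moves(plan=[[[0, 0, 0.002, 0, 0, 0], [0, 0, 0.004, 0, 0, 0], [0, 0, 0.006, 0, 0, 0], [0, 0, 0.006, 0, 0, 0], [0, 0, 0.006, 0, 0, 0]]])

```text
t: 16.4
position: [0.5215, -0.2116, 0.1065]
tool_rot: [0.0, 0.762, 0.647, 0.001]
contact_force: [-1.2, 0.2, 0.7]
grip_width: 0.025
```

```bash
python3 chk.py
```

```text
avg pos [ 0.5215 -0.2116  0.1066] F [0.09 0.37 1.22]
t 16.6 pos [ 0.5215 -0.2116  0.1065] jaw -9.4 F [-0.52  0.09  1.43] w 0.0252
  shift [ 0.     -0.0005  0.005 ] turn [ 0.0012 -0.0005  0.0026]
ball [ 0.51982414 -0.21327893  0.0094039 ] 10
```

>>> apply_moves(plan=[[[0, -0.0003, 0.001, 0, 0, 0], [0, -0.0003, 0.002, 0, 0, 0], [0, -0.0003, 0.003, 0, 0, 0], [0, -0.0003, 0.003, 0, 0, 0], [0, -0.0003, 0.003, 0, 0, 0]]])

```text
t: 17.02
position: [0.5214, -0.2116, 0.1037]
tool_rot: [0.001, 0.762, 0.647, 0.001]
contact_force: [-0.1, 0.5, 1.7]
grip_width: 0.0249
```

```bash
python3 chk.py
```

```text
avg pos [ 0.5214 -0.2116  0.1037] F [0.1  0.31 2.57]
t 17.22 pos [ 0.5214 -0.2116  0.1037] jaw -9.4 F [0.13 1.08 2.44] w 0.025
  shift [ 0.0001 -0.0004  0.0022] turn [ 0.0017 -0.0004  0.0026]
ball [ 0.51808037 -0.21184668  0.00389855] 7
```

>>> apply_moves(plan=[[[0, -0.0003, 0.001, 0, 0, 0], [0, -0.0003, 0.0015, 0, 0, 0], [0, -0.0003, 0.0015, 0, 0, 0], [0, -0.0003, 0.0015, 0, 0, 0], [0, -0.0003, 0.0015, 0, 0, 0], [0, -0.0003, 0.0015, 0, 0, 0]]])

```text
t: 17.72
position: [0.5213, -0.2116, 0.1023]
tool_rot: [0.001, 0.762, 0.647, 0.001]
contact_force: [0.5, -0.4, 1.8]
grip_width: 0.0249
```

```bash
python3 chk.py
```

```text
avg pos [ 0.5213 -0.2116  0.1022] F [0.36 0.1  2.69]
t 17.92 pos [ 0.5213 -0.2116  0.1022] jaw -9.3 F [0.27 0.   3.78] w 0.0253
  shift [ 0.     -0.0003  0.0007] turn [ 0.0022 -0.0004  0.0026]
ball [ 0.51554109 -0.20971156  0.00397397] 7
```

View pics/last.png

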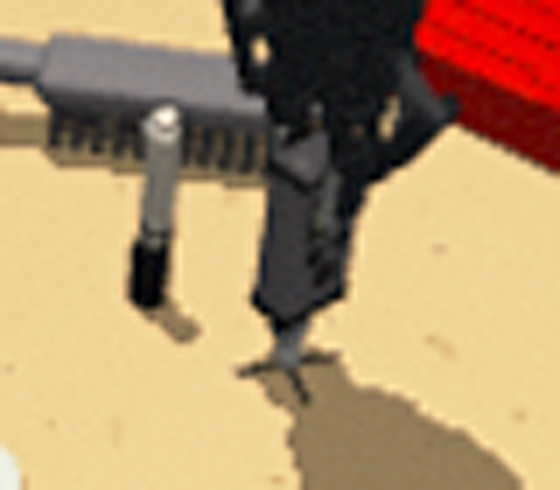

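The ball sits at the middle of the cross (crop (288,362)), the meter is upright, and the reading above its hanging weight is about 4.5–5 N, so the tip is roughly half pushed in. Last marker check, then hand in.

```bash
python3 - <<'E'
from h import *
from workcell import r
F=[]
for i in range(6): S=r.camera('side'); F.append(r.sense()["contact_force"][2])
print("Fz",np.mean(F)); axis(S,(.541,.239),[(.07,.095,.009),(.095,.122,.009)])
w=cloud(S);m=(np.hypot(w[...,0]-.541,w[...,1]-.239)<.02)&(w[...,2]>.07);print("ztop",w[m][:,2].max())
print(r.close_job())
E
```

```text
Fz 2.2880965869789396
    0.07 0.095 (array([0.5384983 , 0.23896993]), 29)
    0.095 0.122 (array([0.53855769, 0.23911608]), 34)
ztop 0.13449527315582033
the job is handed in; nothing more can be done
None
```

The job is handed in with both parts done: the marker is cap down in its well, and the gripper is holding the meter upright on the cross. I took the marker nearest the base, the one standing on the cross, and left its look-alike beside the brush.

- **Marker:** it stands upright and released. Its top is at z of about 0.134 m, which puts the cap end about 9 mm above the shelf, on the well floor. In the side camera it is within about 2 mm of the well centre.
- **Meter position:** the last picture shows the ball tip on the middle of the cross, and the measured tool pose was upright within about 0.005 rad.
- **Tip push-in:** I judge it to be 4 to 6 mm. The tool went down about 5 mm after touching. The averaged force was 2.3 to 2.7 N plus about 1.7 N of meter weight, or 4.0 to 4.4 N in all.
- **Checks that disagreed:** the force reading, which has about 1 N of noise, suggests 3.6 to 4.6 mm, slightly less than the travel does. Both are within the allowed 2 to 10 mm. The sphere fit to the ball failed near the shelf because it had too few pixels. I did not use it, and placed the tip by the earlier fit and the picture.
- **Bystanders:** I saw none of them touched or moved in the pictures, but I did not measure their positions again at the end.

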